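Hold the spice grinder's lid at the pulse mark

TASK

Put the loose lid on the spice grinder: lower it straight in with its two pins through the two gaps in the rim until its flange sits flush, then twist it clockwise (seen from above) against the spring until its bar points at the round pips, half way to the lock, and never past the click into the lock. The spring turns the lid back when it is let go, so finish while still gripping the lid by its bar and holding it still at the pips. Leave the other things on the worktop where they stand.

Things in the scene. Friction and masses are not known exactly. Their poses are not given: they have to be found in the camera images.
- grinder: Spice grinder fixed on the worktop: white round housing 116 mm across, black foot and rim, steel band, five vent slots on its -x side. Origin: centre of its underside, z up the axis. Rim top at z = 105 mm; rim 77 mm inside, 105 mm outside diameter, 9 mm thick; under it a channel 95 mm across for the pins. Alike after a half turn, but for the vents.
- mouth (a point): Centre of the grinder's rim top, on its axis, 105 mm above its underside.
- gap (a point): Middle of the gap on the grinder's +x side, 45.5 mm from the axis, at the rim's top. There are two gaps through the rim, at +x and -x, 16 mm wide, each with two small strips on the shoulder outside it; the lid's pins go in there.
- pip (a point): Top of a round pip (5.6 mm across) on the shoulder beside the rim, 55 mm from the axis, 0.6 rad clockwise (seen from above) of the +x gap; a second one is half a turn on. 1.2 rad clockwise of each gap an oblong block marks the locked position.
- grinder_lid: Loose lid, 120 to 195 g: grey plug 72 mm across, 23 mm deep, bevelled below; white flange 100 mm across at z = 23 to 29 mm, crowned to 35 mm; black bar grip on top along its x axis. Alike after a half turn. Origin: centre of the plug's underside, which stands on the worktop at the start, z up. Fully in, the flange rests on the rim and the origin is 82 mm above the grinder's.
- lid_bar (a point): Centre of the top of the lid's bar grip, 68 mm above the lid's origin. The bar is 60 mm long (lid x), 14 mm wide (lid y), and stands free above the crown from 35 to 68 mm; grip it across its width.
- lid_pin (a point): Outer end of the lid's +x pin, 44 mm from the axis, 7.5 mm above the lid's origin. Two round steel pins, 10 mm thick, stick out of the plug along +x and -x, under the bar's ends; small black pointers on the flange edge show them from above.
- twist_ring (a joint): Sprung ring in the channel; its two 14 mm pockets lie under the gaps at 0 and take the pins. Value in rad, grows clockwise seen from above, 0 to 1.2; follows the lid with about 0.05 rad of play. The spring pulls back with 0.04 N m at 0, 0.13 at 0.6, 0.22 at 1.2 rad. From a lid angle of 0.87 rad sprung balls resist; the click into the lock is at about 1.0 rad.
- spice_jar: Bystander: small glass spice jar with screw cap, 45 mm across, 106 mm tall, origin under its centre.
- yogurt_tub: Bystander: tub with foil top, 72 mm across, 72 mm tall, origin under its centre.
- green_mug: Bystander: two-tone mug, 90 x 122 mm with handle, 107 mm tall, origin under its centre.
- pepper_mill: Bystander: wooden pepper mill, 58 mm across, 170 mm tall, origin under its centre.
- bowl: Bystander: small china bowl, 130 mm across, 58 mm tall, origin under its centre.
Things that resemble listed ones, but are neither listed nor needed, are in the scene too. What is shaped like the grinder_lid but turquoise is not meant.

How it is judged:
On the way, in this order (a step that is already met when the one before it is completed fails the run):
1. the lid is lifted clear of the worktop (height (world z) of grinder_lid above 0.04 m), for 0.1 s.
2. the lid sits fully down in the grinder with its pins in the gaps, not yet twisted (z of grinder_lid in the frame of grinder between 0.078 and 0.0855 m and horizontal distance between grinder_lid and grinder below 0.005 m and angle between grinder_lid's own z axis and vertical below 0.08 rad and angle between the x axis of grinder_lid and the x axis of grinder, either way round below 0.2 rad), for 0.1 s.
3. the lid is twisted clockwise to the pips and held there by the fingers (z of grinder_lid in the frame of grinder between 0.078 and 0.0855 m and horizontal distance between grinder_lid and grinder below 0.005 m and angle between grinder_lid's own z axis and vertical below 0.08 rad and angle between the x axis of grinder_lid and the x axis of grinder, either way round between 0.45 and 0.75 rad and value of joint twist_ring between 0.35 and 0.8 rad and contact force between the fingers and grinder_lid above 3 N), for 0.5 s.
At the end, for the whole second after the job is handed in: The lid sits fully in the grinder (flange on the rim within 3.5 mm, centred within 5 mm, upright within 0.08 rad), twisted clockwise by 0.45 to 0.75 rad from the gaps with the sprung ring carried along, at rest, and still gripped by the fingers (over 3 N) (all of step 3 and linear speed of grinder_lid below 0.02 m/s and angular speed of grinder_lid below 0.6 rad/s); the arm keeps its last pose, push and grip.
It fails at once if the lid is twisted past the click into the lock (value of joint twist_ring above 0.95 rad).
It fails at once if a bystander is moved by more than 3 cm (distance of any of spice_jar, yogurt_tub, green_mug, pepper_mill, bowl from where it was at the start of the episode above 0.03 m).
It also fails if it takes over 48 s, if anything falls off the work surface, if the arm or the gripper's body presses on something with over 40 N, if the wrist force passes 120 N, or if a joint passes its speed limit or range.

ROBOT

A 7-joint arm with a two-finger parallel gripper is mounted at the origin on a cart in front of the work surface, level with it; the furniture and walls round the work are solid. World frame = base frame: x ahead of the robot, y to its left, z up, the work surface at z = 0. Lengths are in m, angles in rad, forces in N, time in s.
With the tool pointing down it reaches from about 0.4 to 0.85 m from the base axis. Payload 4.5 kg.
Tool frame: the origin (TCP) lies where the fingers leave the gripper's body, on its centre line; the fingertips stand 64 mm ahead of it and the grasp point (between the pads) lies 45 mm ahead of it; z points along the fingers, y is the line along which they close (so a half turn about z gives the same grasp; the last joint's range is limited). The gripper opens to 88 mm and grips with 3 to 60 N. Pads are 18 mm wide; open, the fingers measure 123 mm over their backs; the gripper's body (75 mm by 187 mm) begins 45 mm behind the grasp point.
Start: joints at [-1.085, 0.689, -0.195, 1.565, 0.157, 0.902, -0.215], TCP at [0.273, 0.562, 0.303] pointing down, gripper open.
Joint ranges: [-3.01, 3.01], [-0.46, 2.08], [-1.47, 1.51], [0.13, 2.56], [-1, 4.14], [0.04, 2.09], [-2.66, 2.66]. Speed limits (rad/s): [2.57, 2.57, 3.14, 3.14, 3.14, 3.14, 3.14].

INTERFACE

Orientations are given as a unit quaternion [x, y, z, w].
In Python, from plant import r gives the robot as it stands.
- The arm moves only by the tool play_rows, never from a script. Its arguments are lists of equal length, an entry for each row: "translation": the shift along the tool's x, y, z in m, a list of three; "delta_rot": the turn, a rotation vector about the tool's x, y, z in degrees, a list of three; "grip": the opening, from -1 (shut) to 1 (fully open). In form: {"translation": [[x, y, z], ...], "delta_rot": [[rx, ry, rz], ...], "grip": [grip, ...]}. A call has 1 to 20 rows; each row shifts and turns the commanded pose from where the row before left it, along the tool's axes as they then stand; what a row does not reach is not made up. A row lasts 1/8 s, in which the tool goes at most 62.5 mm and 10.7 degrees, less where a joint would pass 70% of its speed; a pose out of reach is approached as far as the arm can. A call with a gripper value outside its range is refused whole. The fingers move at their own pace and stop on an object; "squeeze" is the grip in N (left out, the last holds). Time passes only in rows, so rows that do not move let the fingers close. It gives the time, the measured TCP pose, the force, the opening and the grip force at its end, in the units of the state.
- r.get_state(): the state, without advancing time (a new reading comes with each control period).
- r.snapshot(name): name is "side" or "top"; returns the picture (384x512x3 uint8, blue, green, red); there is no depth.
- r.get_calibration(name): a dict with "intrinsics" (3x3 intrinsics, pixels), "k1" (the pictures are not rectified: a ray, as slopes to the right and down, at radius r is drawn at 1 + k1 r^2 times it, then the intrinsics apply), "eye" and "rotation" of the camera in the world. Camera axes: x right, y up, looking along -z (the intrinsics and any distortion apply to the point x, -y, -z); pixel columns grow to the right and rows downward; lengths in m; the calibration is good to about 2 mm. A picture is of the moment at which its call begins. get_calibration takes no time and is no camera call.
- r.finish_job(): hands the job in; it is judged then, once.
Trained networks look in the newest picture that a camera, given by its name, has taken for a name from the list of things; names that differ only in an ending like _2 or _b are one class to them, and where a whole thing is asked for, a point or a joint stands for the part that bears it (a point fixed in the world has none). Each returns a list of dicts, best first, with "confidence" (0 to 1); they miss things now and then, are a little off and sometimes report something else, mostly with a low value. They report only what shows in the picture. A call takes as long as a camera call. They do not tell look-alikes from the thing itself.
- r.look_for(camera, target): "point" ([x, y, z] in m, in world coordinates, good to about 4 mm: the middle of the surface that is visible of it).
- r.silhouettes(camera, target): "pixels" (384x512 bool, what is visible of it).
The state is a dict: "clock": time; "q": joint angles; "qd": joint speeds; "joint_torque": joint torques, N m; "tool_pos": TCP position; "eef_rot": TCP orientation; "contact_force": force on the tool from outside, world axes, zero at the start; "moment": the same for the moment, N m; "opening": opening from 0.0 (shut) to 1.0 (fully open); "finger_force": force on a finger pad.
Only numpy, scipy, OpenCV 4.12 (cv2) and the standard library are available. Lean on these libraries where they do the work, as an engineer would, in place of code of your own. Each camera call takes 0.05 s, during which the arm holds its last target. There are 200 camera calls.

## Working session

There is one attempt and no reset: what is moved stays moved. The work goes in short steps, Python scripts to look and compute and a tool call to move; the robot and the scene stay as the last step left them, time stands still between calls to the robot, and variables do not carry over. Pictures are saved under pics/ and viewed, at most 10 in all, crops included, and the job is handed in when it is done.

Besides the shell and the picture viewer there is one more tool, called after "Emit:" in YAML: its name, and indented under it one key for each argument. play_rows: Moves the arm, as the interface text tells. Its arguments: {"type":"object","properties":{"translation":{"type":"array","items":{"type":"array","items":{"type":"number"}}},"delta_rot":{"type":"array","items":{"type":"array","items":{"type":"number"}}},"grip":{"type":"array","items":{"type":"number"}},"squeeze":{"type":"number"}},"required":["translation","delta_rot","grip"]}

```bash
ls; mkdir -p pics
python3 - <<'E'
from plant import r
import cv2,json,numpy as np
for c in("top","side"):
    im=r.snapshot(c); cv2.imwrite(f"pics/{c}0.png",im)
    k=r.get_calibration(c); print(c,{a:np.round(np.array(b),4).tolist() for a,b in k.items()})
    for t in("grinder","grinder_lid","lid_bar","mouth","gap","pip"):
        try: print(t,[(np.round(d["point"],3).tolist(),round(d["confidence"],2)) for d in r.look_for(c,t)])
        except Exception as e: print(t,e)
s=r.get_state(); print(s)
E
```

```text
pics
top {'intrinsics': [[435.6823, 0.0, 247.0756], [0.0, 435.6823, 185.8664], [0.0, 0.0, 1.0]], 'k1': -0.0957, 'eye': [0.3757, -0.0579, 1.0723], 'rotation': [0.0562, -0.0684, -0.6967, 0.7119]}
grinder [([0.501, -0.202, 0.085], 0.64)]
grinder_lid [([0.374, -0.085, 0.032], 0.91), ([0.454, 0.19, 0.036], 0.81), ([0.375, 0.053, 0.033], 0.62)]
lid_bar [([0.45, 0.186, 0.031], 0.87), ([0.375, -0.091, 0.039], 0.83), ([0.377, 0.048, 0.031], 0.79), ([0.675, -0.142, 0.119], 0.53)]
mouth [([0.503, -0.203, 0.085], 0.98), ([0.496, -0.013, 0.11], 0.67)]
gap [([0.501, -0.198, 0.092], 0.72)]
pip [([0.506, -0.204, 0.086], 0.78)]
side {'intrinsics': [[381.1576, 0.0, 247.4988], [0.0, 381.1576, 195.9131], [0.0, 0.0, 1.0]], 'k1': -0.0511, 'eye': [0.4733, 0.7358, 0.7129], 'rotation': [-0.015, 0.4433, 0.8947, -0.0524]}
grinder [([0.503, -0.165, 0.074], 0.93), ([0.455, 0.203, 0.033], 0.21)]
grinder_lid [([0.373, -0.066, 0.035], 0.91), ([0.375, 0.07, 0.034], 0.68), ([0.452, 0.198, 0.033], 0.67), ([0.375, -0.368, 0.033], 0.47)]
lid_bar [([0.371, -0.07, 0.034], 0.97), ([0.455, 0.202, 0.033], 0.7), ([0.38, 0.072
[... 167 characters left out ...]
,  0.68907608, -0.19462509,  1.56530684,  0.15726375,
        0.90250745, -0.21507543]), 'qd': array([-9.43135394e-04, -7.94441649e-04,  9.04130053e-05, -1.86517787e-03,
        1.86478431e-04,  5.74398068e-04,  1.21355992e-03]), 'joint_torque': array([-2.85392616e-04, -5.27363670e+01, -1.26667745e+00, -1.53723621e+01,
       -5.18132618e-02, -7.20930930e-04,  2.94882693e-05]), 'tool_pos': array([0.27283521, 0.56231738, 0.30275646]), 'eef_rot': array([ 2.23965143e-01,  9.74597154e-01,  4.48229142e-05, -1.64526943e-05]), 'contact_force': array([ 1.17611364,  0.0347106 , -0.84425056]), 'moment': array([-0.00302692, -0.03383571, -0.00025481]), 'finger_force': 0.0, 'opening': 1.0022567733465184}
```

View pics/top0.png

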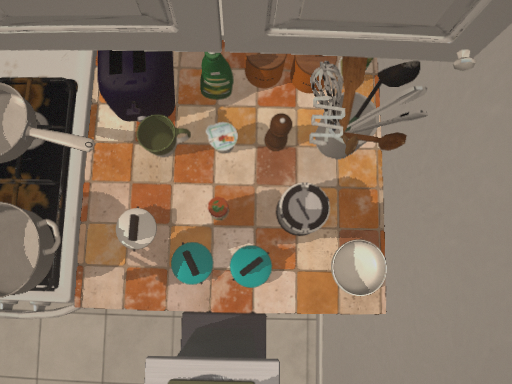

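View pics/side0.png

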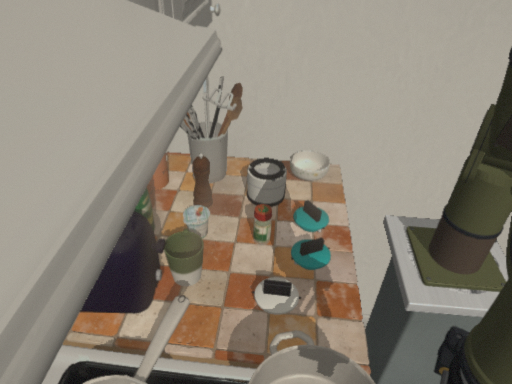

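```bash
cat > h.py <<'E'
import numpy as np,cv2
from scipy.spatial.transform import Rotation as R
from plant import r
def cal(c):
    k=r.get_calibration(c); q=np.array(k["rotation"]); M=R.from_quat(q).as_matrix() if q.size==4 else q
    return np.array(k["intrinsics"]),k["k1"],np.array(k["eye"]),M
def proj(c,P):
    K,k1,e,M=cal(c); p=(np.atleast_2d(P)-e)@M; s=np.c_[p[:,0],-p[:,1]]/-p[:,2:]
    s=s*(1+k1*(s**2).sum(1,keepdims=True)); return s*[K[0,0],K[1,1]]+K[:2,2]
def unproj(c,uv,z):
    K,k1,e,M=cal(c); d=(np.atleast_2d(uv)-K[:2,2])/[K[0,0],K[1,1]]; s=d.copy()
    for _ in range(20): s=d/(1+k1*(s**2).sum(1,keepdims=True))
    v=np.c_[s[:,0],-s[:,1],-np.ones(len(s))]@M.T; return e+v*((z-e[2])/v[:,2])[:,None]
E
python3 - <<'E'
import cv2,numpy as np
t=cv2.imread("pics/top0.png");s=cv2.imread("pics/side0.png")
a=cv2.resize(t[198:258,106:166],(400,300)[:1]*2,interpolation=cv2.INTER_CUBIC)
b=cv2.resize(t[176:240,271:335],(400,400),interpolation=cv2.INTER_CUBIC)
cv2.imwrite("pics/crop0.png",np.hstack([a,b]))
E
```

```text
(no output)
```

View pics/crop0.png

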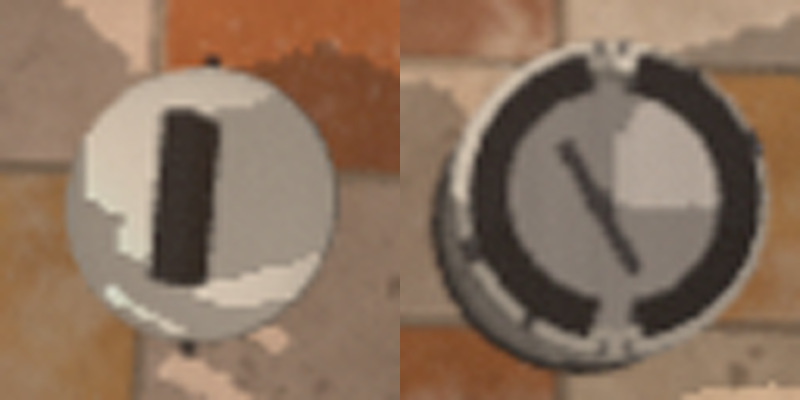

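```bash
cat > m.py <<'E'
from h import *
from scipy.optimize import least_squares
def ring(im,c0=(0.503,-0.203),z=.105):
    # template fit: sample gray on rim plane, match dark annulus with two gaps
    g=cv2.GaussianBlur(cv2.cvtColor(im,cv2.COLOR_BGR2GRAY),(3,3),0).astype(np.float32)
    rr=np.linspace(.030,.0505,14);th=np.linspace(0,2*np.pi,120,endpoint=False);A,B=np.meshgrid(rr,th)
    def val(x,y,a):
        P=np.c_[(x+A*np.cos(B+a)).ravel(),(y+A*np.sin(B+a)).ravel(),np.full(A.size,z)]
        u=proj("top",P).astype(np.float32); return cv2.remap(g,u[:,0].reshape(A.shape),u[:,1].reshape(A.shape),1)
    lat=np.abs(A*np.sin(B))
    dark=((A>.0385)&((lat>.008))).astype(float); w=(np.abs(A-.0385)>.001); t=dark[w]-dark[w].mean()
    def sc(p):
        v=val(*p)[w]; v=np.minimum(v,150); v=v-v.mean(); return -(v*t).sum()/np.sqrt((v**2).sum()*(t**2).sum())
    best=max(((sc((c0[0]+i,c0[1]+j,a)),c0[0]+i,c0[1]+j,a) for i in np.arange(-.012,.013,.003) for j in np.arange(-.012,.013,.003) for a in np.arange(-1.5,1.6,.1)))
    from scipy.optimize import minimize
    o=minimize(lambda p:-sc(p*[.01,.01,.1]),np.array(best[1:])/[.01,.01,.1],method="Nelder-Mead")
    return o.x*[.01,.01,.1],-o.fun
def bar(im,c,z=.068,h=20,thr=70):
    u=proj("top",[[*c,z]])[0].astype(int); o=u-h
    g=cv2.cvtColor(im,cv2.COLOR_BGR2GRAY)[o[1]:o[1]+2*h,o[0]:o[0]+2*h]
    return (g<thr),o
E
python3 - <<'E'
from m import *
im=cv2.imread("pics/top0.png")
p,s=ring(im); print("ring",p.round(4),s)
pt=np.array([[212,62],[188,348]]);px=(pt+.5)/(400/60)-.5+[106,198]
P=unproj("top",px,.026); print("pointers",P.round(4),P.mean(0).round(4),np.linalg.norm(P[0]-P[1]),np.arctan2(*(P[0]-P[1])[[1,0]]))
# bar top
g=cv2.cvtColor(im,cv2.COLOR_BGR2GRAY); m=np.zeros_like(g);m[209:248,122:146]=(g[209:248,122:146]<75)
ys,xs=np.nonzero(m);B=unproj("top",np.c_[xs,ys],.06); c=B.mean(0);u,sv,v=np.linalg.svd(B[:,:2]-c[:2]);print("bar",c.round(4),np.arctan2(v[0,1],v[0,0]),np.ptp(B@np.r_[v[0],0]),np.ptp(B@np.r_[v[1],0]))
# flange silhouette edge circle
for cam in("top","side"):
    r.snapshot(cam)
    for d in r.silhouettes(cam,"grinder_lid"):
        ys,xs=np.nonzero(d["pixels"]);Q=unproj(cam,np.c_[xs,ys],.026);print(cam,d["confidence"],len(xs),xs.mean().round(1),ys.mean().round(1),((Q.max(0)+Q.min(0))/2).round(4),np.ptp(Q,axis=0).round(3))
# pips
for k in(0,np.pi): print("pip px",proj("top",[[p[0]+.055*np.cos(p[2]-.6+k),p[1]+.055*np.sin(p[2]-.6+k),.1]]).round(1))
E
```

```text
ring [ 0.5038 -0.204   0.    ] 0.9522249200576661
pointers [[0.5046 0.1907 0.026 ]
 [0.4013 0.1932 0.026 ]] [0.453 0.192 0.026] 0.10332187408850173 -0.024642020429747474
bar [0.452  0.1893 0.06  ] 3.1185614850855314 0.058386281473249535 0.019153272950421407
top 0.77 1337 135.8 228.1 [0.4537 0.1913 0.026 ] [0.101 0.098 0.   ]
top 0.68 1422 191.8 263.2 [0.374  0.0539 0.026 ] [0.099 0.097 0.   ]
top 0.65 1459 250.4 265.7 [ 0.3712 -0.086   0.026 ] [0.101 0.098 0.   ]
top 0.49 2274 302.7 208.3 [ 0.5115 -0.21    0.026 ] [0.133 0.13  0.   ]
side 0.67 962 310.7 253.8 [0.3749 0.0517 0.026 ] [0.098 0.108 0.   ]
side 0.59 718 310.6 217.3 [ 0.3714 -0.0941  0.026 ] [0.093 0.123 0.   ]
side 0.57 1330 276.1 295.5 [0.4538 0.1914 0.026 ] [0.105 0.103 0.   ]
side 0.56 1669 265.9 181.0 [ 0.51   -0.2577  0.026 ] [0.128 0.264 0.   ]
side 0.51 1049 308.8 164.8 [ 0.3683 -0.3626  0.026 ] [0.14  0.191 0.   ]
pip px [[318.2 187.5]]
pip px [[290.9 226.8]]
```

```bash
cat >> h.py <<'E'
def delta(p,yaw=None):
    """translation in tool axes to reach world TCP p, turn about tool z (deg) so tool y points along world yaw, tilt error"""
    s=r.get_state(); T=R.from_quat(s["eef_rot"]); M=T.as_matrix()
    o=dict(t=(s["clock"]),tool=s["tool_pos"].round(4),tr=(M.T@(np.array(p)-s["tool_pos"])).round(4),z=M[:,2].round(4),f=s["contact_force"].round(1),ff=s["finger_force"],op=round(s["opening"],3))
    if yaw is not None:
        a=np.arctan2(M[1,1],M[0,1]); o["rz"]=-np.degrees((yaw-a+np.pi/2)%np.pi-np.pi/2)
    return o
E
sed -i 's/method="Nelder-Mead")/method="Nelder-Mead",options=dict(initial_simplex=np.array(best[1:])\/[.01,.01,.1]+np.r_[np.zeros((1,3)),np.eye(3)*.5]))/' m.py
python3 - <<'E'
from m import *
im=cv2.imread("pics/top0.png")
for z in(.1,.105,.11): print(ring(im,z=z))
print(delta([.453,.1915,.303],np.pi/2-.024))
E
```

```text
(array([ 0.5044549 , -0.20474484,  0.0054008 ]), np.float64(0.9557861075292345))Traceback (most recent call last):
  File "<stdin>", line 3, in <module>
  File "m.py", line 14, in ring
    best=max(((sc((c0[0]+i,c0[1]+j,a)),c0[0]+i,c0[1]+j,a) for i in np.arange(-.012,.013,.003) for j in np.arange(-.012,.013,.003) for a in np.arange(-1.5,1.6,.1)))
  File "m.py", line 14, in <genexpr>
    best=max(((sc((c0[0]+i,c0[1]+j,a)),c0[0]+i,c0[1]+j,a) for i in np.arange(-.012,.013,.003) for j in np.arange(-.012,.013,.003) for a in np.arange(-1.5,1.6,.1)))
               ~~^^^^^^^^^^^^^^^^^^^^^
  File "m.py", line 13, in sc
    v=val(*p)[w]; v=np.minimum(v,150); v=v-v.mean(); return -(v*t).sum()/np.sqrt((v**2).sum()*(t**2).sum())
      ~~~^^^^
  File "m.py", line 9, in val
    u=proj("top",P).astype(np.float32); return cv2.remap(g,u[:,0].reshape(A.shape),u[:,1].reshape(A.shape),1)
      ~~~~^^^^^^^^^
  File "h.py", line 8, in proj
    K,k1,e,M=cal(c); p=(np.atleast_2d(P)-e)@M; s=np.c_[p[:,0],-p[:,1]]/-p[:,2:]
             ~~~^^^
  File "h.py", line 5, in cal
    k=r.get_calibration(c); q=np.array(k["rotation"]); M=R.from_quat(q).as_matrix() if q.size==4 else q
ValueError: time passes only in moves, steps and waits
```

```bash
sed -i 's/^def cal/from functools import lru_cache\n@lru_cache\ndef cal/' h.py
python3 - <<'E'
from m import *
im=cv2.imread("pics/top0.png")
for z in(.1,.105,.11): print(ring(im,z=z))
print(delta([.453,.1915,.303],np.pi/2-.024))
E
```

```text
(array([ 0.5044549 , -0.20474484,  0.0054008 ]), np.float64(0.9557861075292345))
(array([ 0.50378044, -0.20396542,  0.00603448]), np.float64(0.9524452898146443))
(array([ 0.5031141 , -0.20323027,  0.0047662 ]), np.float64(0.9475674878786634))
{'t': 0.9, 'tool': array([0.2728, 0.5623, 0.3028]), 'tr': array([-3.240e-01, -2.549e-01, -2.000e-04]), 'z': array([ 0.e+00,  1.e-04, -1.e+00]), 'f': array([ 0.5,  0.1, -0.6]), 'ff': 0.0, 'op': 0.999, 'rz': np.float64(-24.510100369239005)}
```

Emit:
play_rows:
  translation:
    - [-0.0324,-0.0255,0]
    - [-0.0324,-0.0255,0]
    - [-0.0324,-0.0255,0]
    - [-0.0324,-0.0255,0]
    - [-0.0324,-0.0255,0]
    - [-0.0324,-0.0255,0]
    - [-0.0324,-0.0255,0]
    - [-0.0324,-0.0255,0]
    - [-0.0324,-0.0255,0]
    - [-0.0324,-0.0254,0]
    - [0,0,0]
    - [0,0,0]
    - [0,0,0]
    - [0,0,0]
  delta_rot:
    - [0,0,0]
    - [0,0,0]
    - [0,0,0]
    - [0,0,0]
    - [0,0,0]
    - [0,0,0]
    - [0,0,0]
    - [0,0,0]
    - [0,0,0]
    - [0,0,0]
    - [0,0,-8.2]
    - [0,0,-8.2]
    - [0,0,-8.1]
    - [0,0,0]
  grip: [1,1,1,1,1,1,1,1,1,1,1,1,1,1]
  squeeze: 35

```text
clock: 2.65
tool_pos: [0.4532, 0.1914, 0.3028]
eef_rot: [0.013, 1.0, 0.0, 0.0]
contact_force: [0.5, -0.6, -1.2]
opening: 0.997
finger_force: 0.0
```

```bash
python3 -c "
from h import *
print(delta([.453,.1915,.105],np.pi/2-.024))"
```

```text
{'t': 2.65, 'tool': array([0.4532, 0.1914, 0.3028]), 'tr': array([ 0.0002, -0.    ,  0.1978]), 'z': array([ 1.e-04,  5.e-04, -1.e+00]), 'f': array([ 0.5, -0.6, -1.2]), 'ff': 0.0, 'op': 0.997, 'rz': np.float64(-0.11096258226682289)}
```

Emit:
play_rows:
  translation:
    - [0,0,0.035]
    - [0,0,0.035]
    - [0,0,0.035]
    - [0,0,0.035]
    - [0,0,0.03]
    - [0,0,0.018]
    - [0,0,0.01]
    - [0,0,0]
    - [0,0,0]
    - [0,0,0]
    - [0,0,0]
    - [0,0,0]
    - [0,0,0]
    - [0,0,0]
  delta_rot:
    - [0,0,0]
    - [0,0,0]
    - [0,0,0]
    - [0,0,0]
    - [0,0,0]
    - [0,0,0]
    - [0,0,0]
    - [0,0,0]
    - [0,0,0]
    - [0,0,0]
    - [0,0,0]
    - [0,0,0]
    - [0,0,0]
    - [0,0,0]
  grip: [1,1,1,1,1,1,1,1,-1,-1,-1,-1,-1,-1]
  squeeze: 35

```text
clock: 4.4
tool_pos: [0.4531, 0.1916, 0.1047]
eef_rot: [0.012, 1.0, 0.0, -0.0]
contact_force: [0.4, 0.2, 0.9]
opening: 0.343
finger_force: 0.0
```

Emit:
play_rows:
  translation:
    - [0,0,0]
    - [0,0,0]
    - [0,0,0]
    - [0,0,0]
    - [0,0,0]
    - [0,0,0]
  delta_rot:
    - [0,0,0]
    - [0,0,0]
    - [0,0,0]
    - [0,0,0]
    - [0,0,0]
    - [0,0,0]
  grip: [-1,-1,-1,-1,-1,-1]

```text
clock: 5.15
tool_pos: [0.4531, 0.1916, 0.1047]
eef_rot: [0.012, 1.0, 0.0, 0.0]
contact_force: [0.1, 0.1, -0.6]
opening: 0.152
finger_force: 35.0
```

Emit:
play_rows:
  translation:
    - [0,0,-0.01]
    - [0,0,-0.03]
    - [0,0,-0.03]
    - [0,0,-0.03]
    - [0,0,-0.03]
    - [0,0,-0.03]
    - [-0.005,-0.0329,0]
    - [-0.005,-0.0329,0]
    - [-0.005,-0.0329,0]
    - [-0.005,-0.0329,0]
    - [-0.005,-0.0329,0]
    - [-0.005,-0.0329,0]
    - [-0.005,-0.0329,0]
    - [-0.005,-0.0329,0]
    - [-0.005,-0.0329,0]
    - [-0.005,-0.0329,0]
    - [-0.005,-0.0329,0]
    - [-0.005,-0.0324,0]
    - [0,0,0]
    - [0,0,0]
  delta_rot:
    - [0,0,0]
    - [0,0,0]
    - [0,0,0]
    - [0,0,0]
    - [0,0,0]
    - [0,0,0]
    - [0,0,0]
    - [0,0,0]
    - [0,0,0]
    - [0,0,0]
    - [0,0,0]
    - [0,0,0]
    - [0,0,0]
    - [0,0,0]
    - [0,0,0]
    - [0,0,0]
    - [0,0,0]
    - [0,0,0]
    - [0,0,-1.6]
    - [0,0,0]
  grip: [-1,-1,-1,-1,-1,-1,-1,-1,-1,-1,-1,-1,-1,-1,-1,-1,-1,-1,-1,-1]

```text
clock: 7.65
tool_pos: [0.503, -0.2034, 0.2649]
eef_rot: [-0.002, 1.0, 0.0, -0.0]
contact_force: [0.4, 0.0, -1.9]
opening: 0.157
finger_force: 35.0
```

Run:
```python
from h import *
print(delta([.5038,-.204,.265],np.pi/2+.005))
t=r.snapshot("top");s=r.snapshot("side");cv2.imwrite("pics/t1.png",t);cv2.imwrite("pics/s1.png",s)
u=proj("side",[[.5038,-.204,.15]])[0].astype(int);v=proj("top",[[.5038,-.204,.2]])[0].astype(int)
print(u,v)
f=lambda im,u:cv2.resize(im[u[1]-45:u[1]+45,u[0]-45:u[0]+45],(400,400),interpolation=cv2.INTER_CUBIC)
cv2.imwrite("pics/c1.png",np.hstack([f(t,v),f(s,u)]))
```

```text
{'t': 7.65, 'tool': array([ 0.503 , -0.2034,  0.2649]), 'tr': array([-0.0008, -0.0006, -0.0001]), 'z': array([-5.e-04,  9.e-04, -1.e+00]), 'f': array([ 0.4,  0. , -1.9]), 'ff': 34.998549576848745, 'op': 0.157, 'rz': np.float64(-0.04390281206200142)}
[268 153] [312 200]
```

View pics/c1.png

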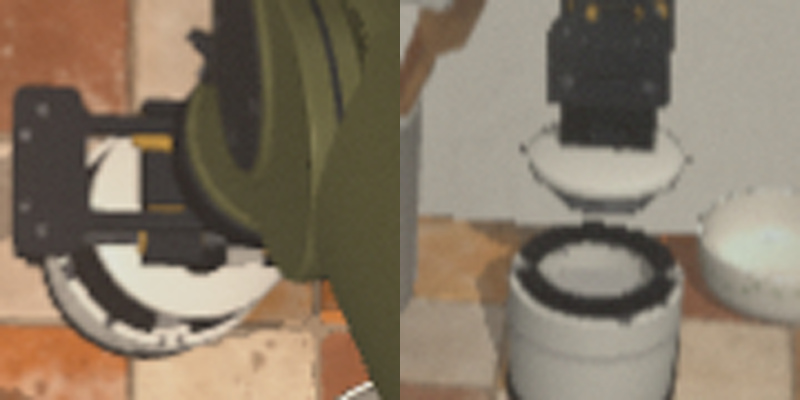

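Run:
```python
from h import *
o=np.array([268,153])-45
px=lambda p:(np.array(p)+.5)/(400/90)-.5+o
P=unproj("side",px([[124,148],[288,160]]),.186);print("pointers",P.round(4),P.mean(0).round(4),np.linalg.norm(P[1]-P[0]),np.arctan2(*(P[0]-P[1])[[1,0]]))
G=unproj("side",px([[131,272],[270,270]]),.105);print("gaps",G.round(4),G.mean(0))
# rim fit in side: dark rim silhouette ellipse
s=cv2.imread("pics/s1.png");g=cv2.cvtColor(s,cv2.COLOR_BGR2GRAY)
m=np.zeros_like(g);a,b=px([100,220]).astype(int),px([295,330]).astype(int)
m[a[1]:b[1],a[0]:b[0]]=(g[a[1]:b[1],a[0]:b[0]]<90)
# model compare: predicted rim outer/inner ellipse, sided residual over x,y
from scipy.optimize import minimize
rr=np.linspace(.030,.056,18);th=np.linspace(0,2*np.pi,120,endpoint=False);A,B=np.meshgrid(rr,th)
gg=cv2.GaussianBlur(g,(3,3),0).astype(np.float32)
far=(np.sin(B)<.3)|(A>.0)
dark=((A>.0385)&(A<.0525)).astype(float)
gap=np.abs(A*np.sin(B))<.011
w=(~gap)&(A<.0515)&(np.abs(A-.0385)>.001); t=dark[w]-dark[w].mean()
w2=w
def sc(p):
    x,y=p/100;P=np.c_[(x+A*np.cos(B)).ravel(),(y+A*np.sin(B)).ravel(),np.full(A.size,.105)]
    u=proj("side",P).astype(np.float32);v=np.minimum(cv2.remap(gg,u[:,0].reshape(A.shape),u[:,1].reshape(A.shape),1),160)[w];v=v-v.mean()
    return (v*t).sum()/np.sqrt((v**2).sum()*(t**2).sum())
r0=minimize(sc,[50.38,-20.4],method="Nelder-Mead");print("ring side",r0.x/100,r0.fun)
print("model gaps/pointers px", proj("side",[[.5493,-.204,.105],[.4583,-.204,.105]]).round(1), px([[131,272],[270,270]]).round(1))
```

```text
pointers [[ 0.5559 -0.2071  0.186 ]
 [ 0.4522 -0.2066  0.186 ]] [ 0.5041 -0.2068  0.186 ] 0.1037797944546274 -0.004512133453573484
gaps [[ 0.5475 -0.1885  0.105 ]
 [ 0.4572 -0.2035  0.105 ]] [ 0.50236772 -0.19601247  0.105     ]
ring side [ 0.50614583 -0.19835068] -0.8784571493749849
model gaps/pointers px [[252.  165.9]
 [283.  168.2]] [[252.1 168.8]
 [283.4 168.4]]
```

Run:
```python
from h import *
k=8
def ov(im,cam,o,n,circ):
    c=cv2.resize(im[o[1]:o[1]+n,o[0]:o[0]+n],(400,400),interpolation=cv2.INTER_CUBIC);f=400/n
    for x,y,z,R_ in circ:
        th=np.linspace(0,2*np.pi,100);u=(proj(cam,np.c_[x+R_*np.cos(th),y+R_*np.sin(th),th*0+z])-o+.5)*f-.5
        cv2.polylines(c,[np.round(u).astype(int)],True,(0,0,255),1)
    return c
s=cv2.imread("pics/s1.png");t=cv2.imread("pics/top0.png")
a=ov(s,"side",np.array([235,110]),70,[(.5038,-.204,.105,.0385),(.5038,-.204,.105,.0525),(.504,-.2034,.183,.05),(.5038,-.204,.0,.058)])
b=ov(t,"top",np.array([271,176]),64,[(.5038,-.204,.105,.0385),(.5038,-.204,.105,.0525)])
cv2.imwrite("pics/o1.png",np.hstack([a,b]))
```

```text
(no output)
```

View pics/o1.png

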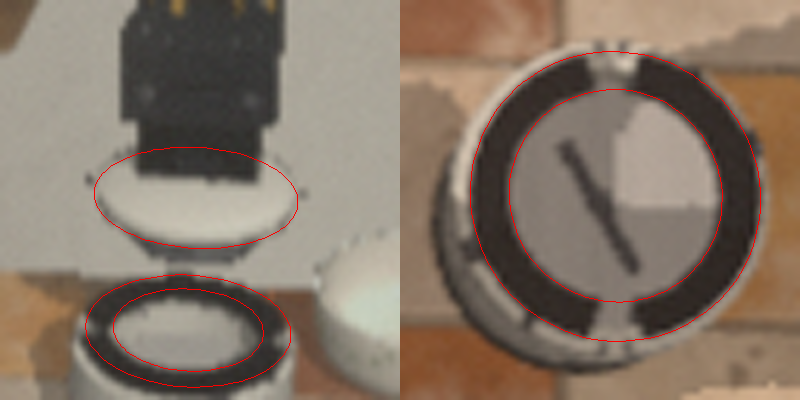

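Emit:
play_rows:
  translation:
    - [-0.0013,-0.0006,0]
    - [0,0,0.01]
    - [0,0,0.015]
    - [0,0,0.015]
    - [0,0,0.01]
    - [0,0,0.005]
    - [0,0,0.003]
    - [0,0,0.002]
    - [0,0,0.002]
    - [0,0,0.002]
  delta_rot:
    - [0,0,0]
    - [0,0,0]
    - [0,0,0]
    - [0,0,0]
    - [0,0,0]
    - [0,0,0]
    - [0,0,0]
    - [0,0,0]
    - [0,0,0]
    - [0,0,0]
  grip: [-1,-1,-1,-1,-1,-1,-1,-1,-1,-1]

```text
clock: 9.0
tool_pos: [0.5049, -0.2047, 0.2008]
eef_rot: [-0.002, 1.0, -0.0, 0.0]
contact_force: [-0.1, 0.1, -1.8]
opening: 0.152
finger_force: 35.0
```

Emit:
play_rows:
  translation:
    - [0,0,0.003]
    - [0,0,0.003]
    - [0,0,0.003]
    - [0,0,0.002]
    - [0,0,0.001]
    - [0,0,0]
  delta_rot:
    - [0,0,0]
    - [0,0,0]
    - [0,0,0]
    - [0,0,0]
    - [0,0,0]
    - [0,0,0]
  grip: [-1,-1,-1,-1,-1,-1]

```text
clock: 9.75
tool_pos: [0.5048, -0.2047, 0.1886]
eef_rot: [-0.002, 1.0, 0.0, -0.0]
contact_force: [-0.6, 0.6, -2.4]
opening: 0.154
finger_force: 35.0
```

Emit:
play_rows:
  translation:
    - [0,0,0.001]
    - [0,0,0.001]
    - [0,0,0.0005]
    - [0,0,0]
  delta_rot:
    - [0,0,0]
    - [0,0,0]
    - [0,0,0]
    - [0,0,0]
  grip: [-1,-1,-1,-1]

```text
clock: 10.25
tool_pos: [0.5049, -0.2046, 0.1867]
eef_rot: [-0.002, 1.0, -0.0, 0.0]
contact_force: [-2.4, 0.1, 5.5]
opening: 0.156
finger_force: 35.0
```

Emit:
play_rows:
  translation:
    - [0,0,0]
    - [0,0,0]
    - [0,0,0]
    - [0,0,0]
    - [0,0,0]
    - [0,0,0]
    - [0,0,0]
    - [0,0,0]
    - [0,0,0]
  delta_rot:
    - [0,0,0]
    - [0,0,2]
    - [0,0,2]
    - [0,0,2]
    - [0,0,2]
    - [0,0,2]
    - [0,0,2]
    - [0,0,2]
    - [0,0,0]
  grip: [-1,-1,-1,-1,-1,-1,-1,-1,-1]
  squeeze: 45

```text
clock: 11.38
tool_pos: [0.5054, -0.2039, 0.1867]
eef_rot: [0.12, 0.993, 0.0, 0.001]
contact_force: [-1.0, 2.1, 5.4]
opening: 0.153
finger_force: 45.0
```

```bash
python3 -c "
from h import *
print(delta([.5049,-.2047,.1867],np.pi/2+.005)); print(r.get_state()['moment'])"
```

```text
{'t': 11.375, 'tool': array([ 0.5054, -0.2039,  0.1867]), 'tr': array([ 0.0003, -0.0009, -0.    ]), 'z': array([ 1.4e-03,  6.0e-04, -1.0e+00]), 'f': array([-1. ,  2.1,  5.4]), 'ff': 45.01149466261268, 'op': 0.153, 'rz': np.float64(-14.025438776808874)}
[0.30581182 0.22532084 0.09689835]
```

Emit:
play_rows:
  translation:
    - [0,0,0]
    - [0,0,0]
    - [0,0,0]
    - [0,0,0]
    - [0,0,0]
    - [0,0,0]
    - [0,0,0]
    - [0,0,0]
    - [0,0,0]
    - [0,0,0]
    - [0,0,0]
    - [0,0,0]
    - [0,0,0]
    - [0,0,0]
    - [0,0,0]
    - [0,0,0]
  delta_rot:
    - [0,0,2]
    - [0,0,2]
    - [0,0,2]
    - [0,0,2]
    - [0,0,2]
    - [0,0,2]
    - [0,0,2]
    - [0,0,2]
    - [0,0,2]
    - [0,0,2]
    - [0,0,0.4]
    - [0,0,0]
    - [0,0,0]
    - [0,0,0]
    - [0,0,0]
    - [0,0,0]
  grip: [-1,-1,-1,-1,-1,-1,-1,-1,-1,-1,-1,-1,-1,-1,-1,-1]

```text
clock: 13.38
tool_pos: [0.5061, -0.2038, 0.1867]
eef_rot: [0.293, 0.956, 0.001, 0.001]
contact_force: [0.9, 1.6, 4.8]
opening: 0.157
finger_force: 45.1
```

Run:
```python
from h import *
print(delta([.5049,-.2047,.1867],np.pi/2+.005)); print(r.get_state()['moment'])
t=r.snapshot("top");s=r.snapshot("side")
u=proj("side",[[.5038,-.204,.11]])[0].astype(int);v=proj("top",[[.5038,-.204,.12]])[0].astype(int)
f=lambda im,u:cv2.resize(im[u[1]-35:u[1]+35,u[0]-35:u[0]+35],(400,400),interpolation=cv2.INTER_CUBIC)
cv2.imwrite("pics/c2.png",np.hstack([f(t,v),f(s,u)]))
```

```text
{'t': 13.375, 'tool': array([ 0.5061, -0.2038,  0.1867]), 'tr': array([ 0.0005, -0.0014, -0.    ]), 'z': array([ 2.7e-03,  7.0e-04, -1.0e+00]), 'f': array([0.9, 1.6, 4.8]), 'ff': 45.05129889585078, 'op': 0.157, 'rz': np.float64(-34.403415898523406)}
[ 0.46358705 -0.13002843  0.17528601]
```

View pics/c2.png

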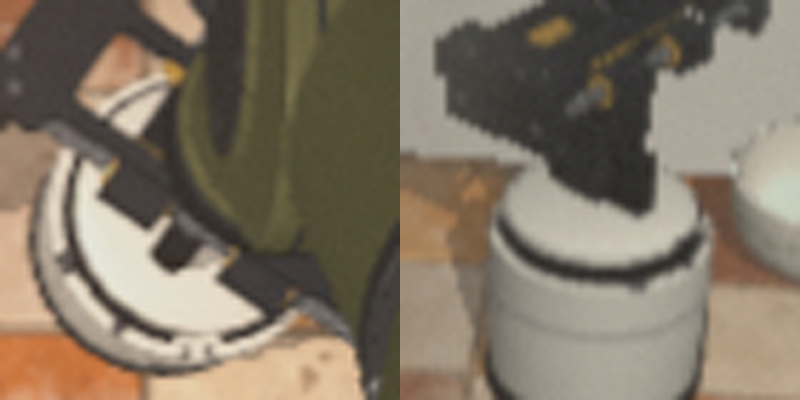

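The picture shows the flange flush on the rim (side crop around (600,240)), with the bar between the pads and turned with the gripper (top crop (180,245)). The 0.175 N m moment shows the spring is loaded, so I'm handing the job in.

```bash
python3 -c "
from plant import r
print(r.finish_job())"
```

```text
the job is handed in; nothing more can be done
None
```

I handed the job in with the white lid flush in the grinder and the gripper turned 0.60 rad clockwise from the gaps to the pips. It was still gripping the bar at 45 N after 13.4 s; the judge's verdict was not shown.

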